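# Complete the interlocking cheese display deck

### The job

The cheese display deck is missing two of its four interlocking tiles, a green and a red one. Turn each loose tile until it matches its own gap and lay it in so that it drops fully home, flush with the fixed tiles; when both are in, turn the black-gripped bar at the middle of the deck all the way across the two coloured tiles to lock them. Leave the other goods on the counter where they are.

Things in the scene. Friction and masses are not known exactly. Their poses are not given: they have to be found in the camera images.
- deck: Fixed square framed board 208 x 208 mm; origin under its centre, axes along its rims (12 mm wide). Inside are four 92 mm cells, floor 6 mm up; rim, hub (30 mm square, at the middle) and fixed tiles 26 mm up. Fixed pale grey tiles fill cells (-x,+y), with T sockets, and (+x,-y), with T tabs 22 mm into the gaps. Cells (+x,+y) and (-x,-y) are empty gaps; a loose tile has 2 mm play on each side there.
- green_tile: Loose green tile 88 x 88 x 20 mm, 0.16 kg, flat on the counter at any yaw. Origin under the square's centre. T tab (20 mm long, head 30 wide) on its -x side, T socket in its -y side, 15 mm square cut at its (-x,-y) corner. Pale grip bar on top over the origin: 36 mm along tile y, 14 mm along x, from 20 to 50 mm above the underside. At home in green_gap its axes point as the deck's.
- red_tile: Loose red tile 88 x 88 x 20 mm, 0.16 kg, mirror image of the green one, at any yaw. Origin under the square's centre. T tab (20 mm long, head 30 wide) on its +y side, T socket in its +x side, 15 mm square cut at its (+x,+y) corner. Pale grip bar on top over the origin: 36 mm along tile x, 14 mm along y, from 20 to 50 mm above the underside. At home in red_gap its axes point as the deck's.
- green_gap (a point): Point on the floor of the deck's (+x,+y) gap, 46 and 46 mm from the deck's centre, 6 mm above the counter: the green tile's origin lies here when home. Axes as the deck's.
- red_gap (a point): Point on the floor of the deck's (-x,-y) gap, -46 and -46 mm from the deck's centre, 6 mm above the counter: the red tile's origin lies here when home. Axes as the deck's.
- turn_bar (a joint): Angle (rad) of the locking bar about the deck's vertical centre line. 0: locked against its stop, across the coloured tiles along the deck's (+x,+y) to (-x,-y) diagonal. Grows anticlockwise seen from above; starts near 1.3, over the grey tiles; stop at 1.45. Friction 0.04 N m; stays where left.
- turn_bar_grip (a point): Middle of the bar's black grip, on the pivot axis, 50.5 mm above the counter. Steel bar 80 x 13 mm, underside 2.5 mm above flush tiles (a tile that is not home blocks it). The grip stands on it lengthwise: 36 mm long, 12 mm thick, top 63.5 mm above the counter. Site axes turn with the bar, which runs midway between the point's +x and +y; at joint 0 they are the deck's.
- portion: Wrapped wedge of cheese, 76 x 93 x 52 mm, a bystander at the left; origin under its centre.
- tub: Round white plastic tub, 72 mm across and 71 mm high, a bystander at the right; origin under its centre.
- tin: Low oblong blue and silver tin, 63 x 105 x 24 mm, a bystander at the right; origin under its centre.

How it is judged:
On the way, in this order (a step that is already met when the one before it is completed fails the run):
1. both loose tiles lie flush in their own gaps, the bar still clear of them (horizontal distance between green_tile and green_gap below 0.006 m and z of green_tile in the frame of green_gap below 0.003 m and angle between each of green_tile, red_tile's own z axis and vertical below 0.05 rad and horizontal distance between red_tile and red_gap below 0.006 m and z of red_tile in the frame of red_gap below 0.003 m and value of joint turn_bar above 0.6 rad), for 0.2 s.
2. the bar is turned across both coloured tiles (value of joint turn_bar below 0.2 rad), for 0.2 s.
At the end, for the whole second after the job is handed in: Both coloured tiles rest in their own gaps, within 6 mm sideways, 3 mm in height, 0.1 rad in direction and 0.05 rad of level; the locking bar lies across both, within 0.2 rad of its stop at 0; everything is at rest (horizontal distance between green_tile and green_gap below 0.006 m and z of green_tile in the frame of green_gap below 0.003 m and angle between each of green_tile, red_tile's own z axis and vertical below 0.05 rad and angle between the x axis of each of green_tile, red_tile and the x axis of deck, either way round below 0.1 rad and horizontal distance between red_tile and red_gap below 0.006 m and z of red_tile in the frame of red_gap below 0.003 m and value of joint turn_bar below 0.2 rad and linear speed of each of green_tile, red_tile below 0.02 m/s); the robot touches nothing.
It fails at once if the cheese portion is shifted by more than 50 mm (distance of portion from where it was at the start of the episode above 0.05 m).
It fails at once if the tub is shifted by more than 50 mm (distance of tub from where it was at the start of the episode above 0.05 m).
It fails at once if the tin is shifted by more than 50 mm (distance of tin from where it was at the start of the episode above 0.05 m).
It also fails if it takes over 64 s, if anything falls off the work surface, if the arm or the gripper's body presses on something with over 40 N, if the wrist force passes 120 N, or if a joint passes its speed limit or range.

### The arm

A 7-joint arm with a two-finger parallel gripper is mounted at the origin on a cart in front of the work surface, level with it; the furniture and walls round the work are solid. World frame = base frame: x ahead of the robot, y to its left, z up, the work surface at z = 0. Lengths are in m, angles in rad, forces in N, time in s.
With the tool pointing down it reaches from about 0.4 to 0.75 m from the base axis. Payload 19.5 kg.
Tool frame: the origin (TCP) lies at the very end of the fingers, on their centre line; the grasp point (between the pads) lies 19 mm behind it; z points along the fingers, y is the direction in which the jaws open and shut (so a half turn about z gives the same grasp; the last joint's range is limited). The gripper opens to 85 mm and grips with 20 to 120 N. Pads are 22 mm wide; open, the fingers measure 114 mm over their backs; the gripper's body (76 mm by 85 mm) begins 54 mm behind the grasp point. The pads swing forward as they close: fully open they stand 13 mm farther back than shut.
Start: joints at [-1.22, 0.707, -0.028, 1.485, 0.022, 0.951, -0.075], TCP at [0.22, 0.531, 0.231] pointing down, gripper open.
Joint ranges: [-2.71, 2.71], [-0.32, 2.16], [-1.57, 1.52], [0, 2.45], [-1.46, 4.6], [0, 2.02], [-2.83, 2.83]. Speed limits (rad/s): [1.89, 1.89, 2.57, 2.57, 3.01, 3.01, 3.01].

### API

Orientations are given as a unit quaternion [w, x, y, z].
In Python, from plant import env gives the robot as it stands. Calls block until the motion is done:
- env.move_pose(position, orientation): joint-space move of the TCP to a pose.
- env.move_straight(position, orientation=None, speed=0.15): straight line of the TCP; orientation=None keeps the orientation; speed is the mean speed in m/s.
- env.move_j(angles): joint-space move.
- env.grip(opening): finger opening in m; the grip force is fixed at half the most; returns when the fingers have stopped.
- env.sleep(seconds).
- env.solve_ik(position, orientation): joint angles nearest the present ones, or None.
- env.snapshot(name): name is "scene" or "top" or "wrist"; returns the picture (384x512x3 uint8, red, green, blue); there is no depth.
- env.camera_model(name): a dict with "fx", "fy", "cx", "cy" (pixels), "k1" (the pictures are not rectified: a ray, as slopes to the right and down, at radius r is drawn at 1 + k1 r^2 times it, then the intrinsics apply), "extrinsics" (4x4, takes a point from camera to world coordinates); the wrist camera has in their place "hand_eye" (4x4, takes a point from camera to tool coordinates, whose origin is the TCP and whose axes are the flange's). Camera axes: x right, y down, z forward; pixel columns grow to the right and rows downward; lengths in m; the calibration is good to about 2 mm. A picture is of the moment at which its call begins: read the wrist's pose just before it. camera_model takes no time and is no camera call.
A pose or a line that the arm cannot do raises env.IKError and nothing moves.
- env.finish_job(): hands the job in, once; it reports no verdict.
Readings, each from a call of its own:
- env.current_t(): time.
- env.current_qpos(): joint angles.
- env.current_qd(): joint speeds.
- env.current_tau(): joint torques, N m.
- env.current_position(): TCP position.
- env.current_eef_rot(): TCP orientation.
- env.current_force(): force on the tool from outside, world axes, zero at the start.
- env.current_wrist_torque(): the same for the moment, N m.
- env.current_gripper_width(): finger opening in m.
Only numpy, scipy, OpenCV 4.12 (cv2) and the standard library are available. Lean on these libraries where they do the work, as an engineer would, in place of code of your own. Each camera call takes 0.05 s, during which the arm holds its last target.

## Working session

There is one attempt and no reset: what is moved stays moved. The work goes in short steps, each a Python script; the robot and the scene stay as the last script left them, time stands still between calls to the robot, and variables do not carry over. Pictures are saved under pics/ and viewed, and the job is handed in when it is done.

```bash
ls; mkdir -p pics
python3 - <<'E'
from plant import env
import cv2
for n in ("scene","top"):
    im=env.snapshot(n); cv2.imwrite(f"pics/{n}0.png",im[:,:,::-1]); m=env.camera_model(n); print(n,m)
print(env.camera_model("wrist"),env.current_t(),env.current_position(),env.current_eef_rot())
E
```

```text
pics
scene {'fx': 429.81516172954184, 'fy': 429.81516172954184, 'cx': 253.9995125677821, 'cy': 191.2807508051994, 'k1': -0.13335341755420801, 'extrinsics': array([[ 0.80613401, -0.27599581,  0.52342551, -0.35491473],
       [-0.59169162, -0.36550852,  0.71854335, -1.19093812],
       [-0.00699847, -0.88894872, -0.45795326,  0.83046997],
       [ 0.        ,  0.        ,  0.        ,  1.        ]])}
top {'fx': 376.62038992723467, 'fy': 376.62038992723467, 'cx': 257.0008041366434, 'cy': 185.23677039487143, 'k1': -0.012764339229089885, 'extrinsics': array([[ 0.02500945, -0.9834837 ,  0.17926054,  0.26506821],
       [-0.99967722, -0.02380181,  0.00888479,  0.0066549 ],
       [-0.00447133, -0.17942488, -0.98376152,  1.56823307],
       [ 0.        ,  0.        ,  0.        ,  1.        ]])}
{'fx': 330.69716949289887, 'fy': 330.69716949289887, 'cx': 259.5833516851196, 'cy': 197.24707727868142, 'k1': -0.07444309683679912, 'hand_eye': array([[ 1.43217131e-04, -9.47980616e-01, -3.18328023e-01,
         8.07712463e-02],
       [ 9.99999453e-01,  4.65534975e-04, -9.36458802e-04,
         6.37353276e-04],
       [ 1.03593762e-03, -3.18327715e-01,  9.47980165e-01,
        -1.43363251e-01],
       [ 0.00000000e+00,  0.00000000e+00,  0.00000000e+00,
         1.00000000e+00]])} 0.1 [0.21999861 0.53100426 0.2309029 ] [-8.84985206e-05  1.95144215e-01  9.80774446e-01 -4.61800286e-04]
```

View pics/scene0.png

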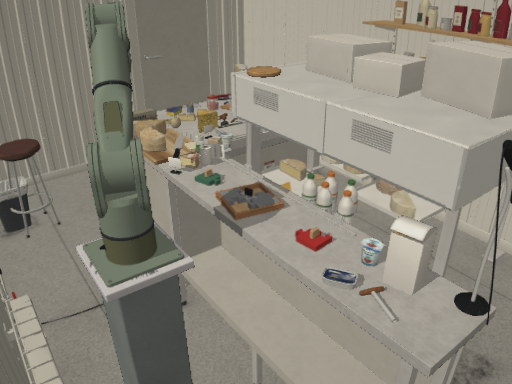

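View pics/top0.png

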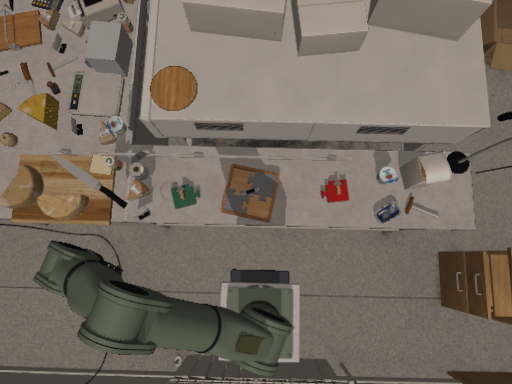

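```bash
python3 -c "
import cv2
a=cv2.imread('pics/top0.png')[60:260,130:400]
cv2.imwrite('pics/top0c.png',cv2.resize(a,None,fx=2.9,fy=2.9,interpolation=cv2.INTER_CUBIC))"
```

```text
(no output)
```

View pics/top0c.png

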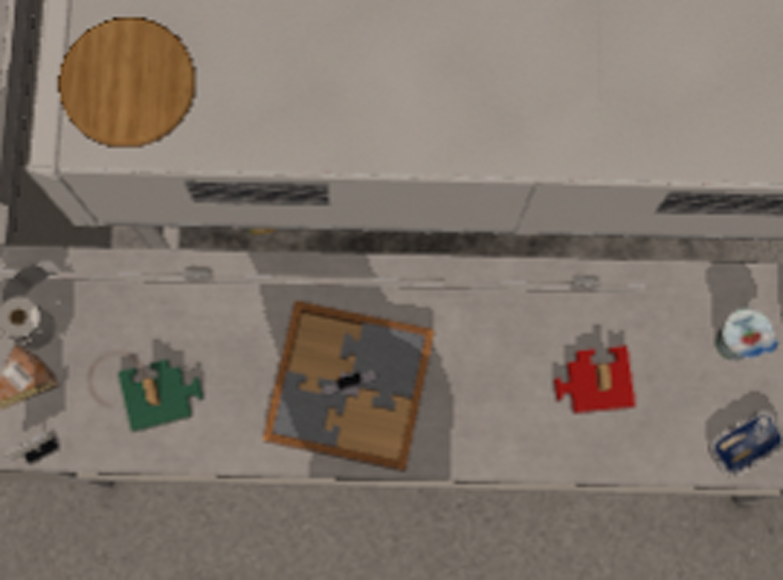

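```bash
cat > h.py <<'E'
from plant import env
import numpy as np, cv2
from scipy.spatial.transform import Rotation as R
def rot(q): return R.from_quat(q,scalar_first=True)
def snap(n,f):
    p=np.array(env.current_position()); q=np.array(env.current_eef_rot())
    im=env.snapshot(n); cv2.imwrite(f"pics/{f}.png",im[:,:,::-1])
    m=env.camera_model(n)
    if n=="wrist":
        T=np.eye(4);T[:3,:3]=rot(q).as_matrix();T[:3,3]=p; E=T@m["hand_eye"]
    else: E=m["extrinsics"]
    np.savez(f"pics/{f}.npz",E=E,K=[m[k] for k in("fx","fy","cx","cy","k1")])
    return im
def load(f):
    d=np.load(f"pics/{f}.npz"); return d["E"],d["K"]
def ray(f,u,v):
    E,(fx,fy,cx,cy,k)=load(f)
    d=np.array([(u-cx)/fx,(v-cy)/fy]); s=d.copy()
    for _ in range(20): s=d/(1+k*(s@s))
    return E[:3,3],E[:3,:3]@np.array([*s,1])
def pt(f,u,v,z):
    o,d=ray(f,u,v); return (o+d*(z-o[2])/d[2])[:2]
def proj(f,P):
    E,(fx,fy,cx,cy,k)=load(f)
    P=np.atleast_2d(P); c=(P-E[:3,3])@E[:3,:3]; s=c[:,:2]/c[:,2:]
    s=s*(1+k*(s**2).sum(1,keepdims=True)); return s*[fx,fy]+[cx,cy]
def down(yaw): # tool down, tool x at world yaw
    return (R.from_euler('z',yaw)*R.from_quat([1,0,0,0])).as_quat(scalar_first=True)
E
python3 - <<'E'
from h import *
snap("top","top1")
snap("wrist","w0")
for n,u,v,z in (("green bar",182,194.5,.05),("red bar",338.3,189.5,.05),("hub",250,191.5,.063),("deckTL",232.5,165,.026),("deckTR",279,174,.026),("deckBR",269.5,221,.026),("deckBL",222,211,.026)):
    print(n,pt("top1",u,v,z))
print(rot(env.current_eef_rot()).as_matrix().round(2))
E
```

```text
green bar [0.49585224 0.32571274]
red bar [ 0.53205161 -0.31231198]
hub [0.51288371 0.04795481]
deckTL [0.63007997 0.12575258]
deckTR [ 0.59610031 -0.07024881]
deckBR [ 0.39863542 -0.03426337]
deckBL [0.4349145  0.16182907]
[[-0.92  0.38 -0.  ]
 [ 0.38  0.92 -0.  ]
 [-0.   -0.   -1.  ]]
```

View pics/w0.png

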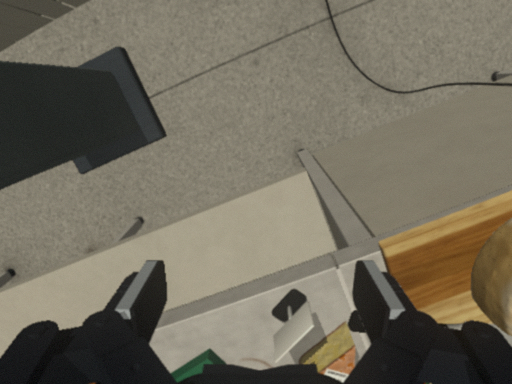

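Run:
```python
from h import *
d=np.deg2rad
def show(n,p,yaws):
    for y in yaws:
        q=env.solve_ik(list(p),down(d(y)))
        print(n,y,None if q is None else np.round(q,2))
for z in(.15,):
  show("gview",(.496,.326,z),range(0,360,45)); show("dview",(.513,.048,.2),range(0,360,45)); show("rview",(.532,-.312,z),range(0,360,45))
print()
# tool y along tile x (green): tool x = tile yaw +-90 ; red: tool x = tile yaw or +180
g=d(169.5); c,s=np.cos(g),np.sin(g); Rm=np.array([[c,-s],[s,c]]); D=np.array([.514,.047])
gg=D+Rm@[.046,.046]; rg=D-Rm@[.046,.046]; print(gg,rg)
show("gpick",(.496,.326,.022),(13,193)); show("gplace",(*gg,.028),(79.5,259.5))
show("rpick",(.532,-.312,.022),(8,188)); show("rplace",(*rg,.028),(169.5,349.5))
```

```text
gview 0 [-0.93  0.93  0.66  1.52 -0.67  0.92 -1.63]
gview 45 [-0.83  0.88  0.42  1.52 -0.44  0.84 -1.04]
gview 90 [-0.73  0.85  0.21  1.52 -0.21  0.8  -0.45]
gview 135 [-0.64  0.84  0.02  1.51 -0.02  0.79  0.17]
gview 180 [-0.55  0.84 -0.17  1.51  0.18  0.81  0.78]
gview 225 [-0.44  0.86 -0.41  1.51  0.4   0.86  1.37]
gview 270 [-0.34  0.89 -0.63  1.5   0.6   0.94  1.99]
gview 315 [-0.25  0.95 -0.84  1.5   0.77  1.05  2.64]
dview 0 [-0.48  0.74  0.62  1.76 -0.56  0.83 -1.16]
dview 45 [-0.37  0.7   0.39  1.75 -0.36  0.77 -0.58]
dview 90 [-0.26  0.67  0.18  1.75 -0.17  0.74  0.01]
dview 135 [-0.14  0.66 -0.03  1.75  0.03  0.74  0.6 ]
dview 180 [-0.02  0.67 -0.25  1.74  0.22  0.76  1.19]
dview 225 [ 0.1   0.69 -0.47  1.74  0.41  0.81  1.79]
dview 270 [ 0.22  0.74 -0.71  1.73  0.59  0.9   2.4 ]
dview 315 [-0.69  1.02  1.3   1.76 -1.05  1.24 -1.45]
rview 0 [ 0.26  0.92  0.5   1.43 -0.5   0.92 -0.68]
rview 45 [ 0.36  0.89  0.26  1.43 -0.26  0.87 -0.09]
rview 90 [ 0.47  0.87  0.01  1.42 -0.01  0.85  0.49]
rview 135 [ 0.59  0.87 -0.23  1.42  0.23  0.88  1.07]
rview 180 [ 0.69  0.9  -0.46  1.41  0.45  0.94  1.68]
rview 225 [ 0.78  0.94 -0.68  1.41  0.63  1.02  2.32]
rview 270 [ 0.04  1.21  1.3   1.44 -1.16  1.37 -1.76]
rview 315 [ 0.07  1.11  1.08  1.44 -1.    1.2  -1.08]

[0.46038744 0.01015311] [0.56761256 0.08384689]
gpick 13 [-0.85  1.08  0.45  1.59 -0.7   0.63 -1.37]
gpick 193 [-0.54  1.03 -0.19  1.58  0.31  0.56  0.89]
gplace 79.5 [-0.11  0.93  0.04  2.07 -0.21  0.15 -0.07]
gplace 259.5 [ 0.12  0.95 -0.38  2.06  1.09  0.35  1.79]
rpick 8 [ 0.34  1.08  0.3   1.5  -0.46  0.64 -0.57]
rpick 188 [ 0.72  1.1  -0.54  1.48  0.72  0.77  1.61]
rplace 169.5 [-0.11  1.   -0.19  1.66  0.33  0.51  0.89]
rplace 349.5 [-0.44  1.07  0.5   1.67 -0.81  0.62 -1.24]
```

Run:
```python
from h import *
d=np.deg2rad
for n,p,y in (("wg",(.496,.326,.16),100),("wd",(.514,.047,.22),110),("wr",(.532,-.312,.16),60)):
    t=env.current_t(); env.move_pose(list(p),down(d(y))); snap("wrist",n); print(n,env.current_t()-t,env.current_t(),env.current_position(),env.current_gripper_width())
```

```text
wg 1.3667 1.5667 [0.49513019 0.32751528 0.16025086] 0.08552112474088178
wd 1.15 2.7167 [0.5140343  0.04860507 0.21969233] 0.08518995354556823
wr 1.4166000000000003 4.1333 [ 0.53282715 -0.31045355  0.16024731] 0.08550900083900866
```

View pics/wg.png

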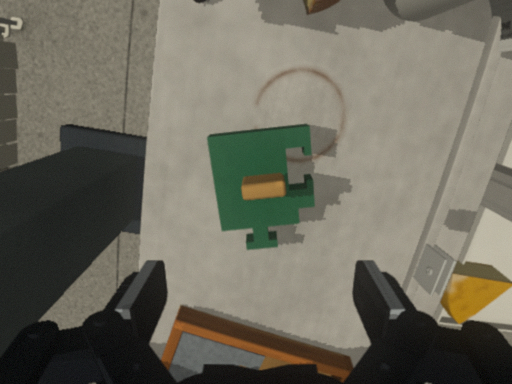

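View pics/wd.png

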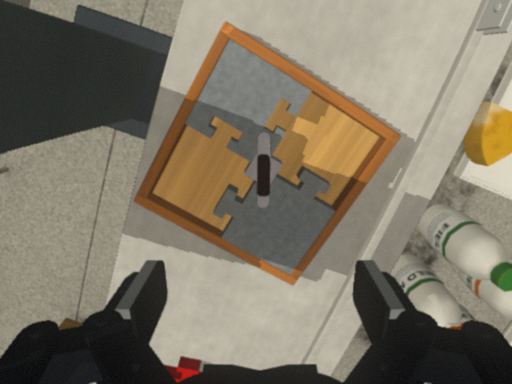

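View pics/wr.png

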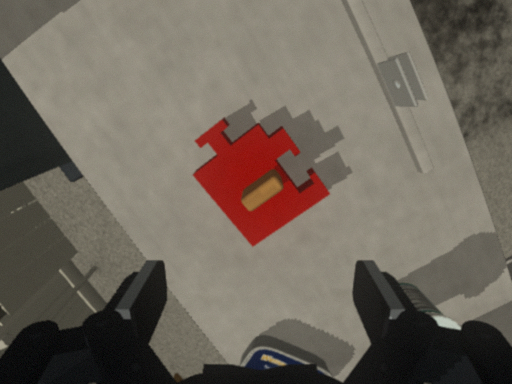

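Run:
```python
from h import *
env.sleep(.4); print(env.current_position(),env.current_qd().round(4) if hasattr(env.current_qd(),'round') else env.current_qd())
snap("wrist","wr2")
def crop(f,x0,y0,w,h,s):
    a=cv2.imread(f"pics/{f}.png")[y0:y0+h,x0:x0+w]
    a=cv2.resize(a,None,fx=s,fy=s,interpolation=cv2.INTER_CUBIC)
    for i in range(0,w,20): cv2.putText(a,str(x0+i),(i*s,8),0,.3,(255,255,255)); cv2.line(a,(i*s,10),(i*s,16),(255,255,255))
    for i in range(0,h,20): cv2.putText(a,str(y0+i),(0,i*s+3),0,.3,(255,255,255))
    cv2.imwrite(f"pics/{f}_c.png",a)
crop("wg",200,115,140,140,4); crop("wr2",180,100,170,150,4); crop("wd",125,10,285,285,2)
```

```text
[ 0.53205033 -0.31187621  0.16003519] [ 0.0014  0.001   0.0002 -0.0015  0.0011 -0.0033  0.0003]
```

View pics/wg_c.png

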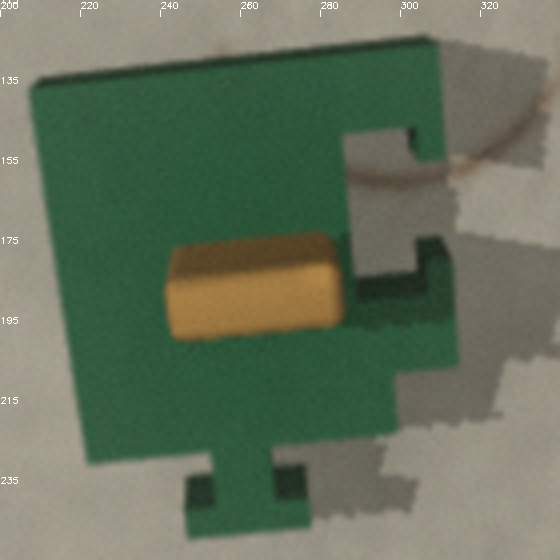

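View pics/wr2_c.png

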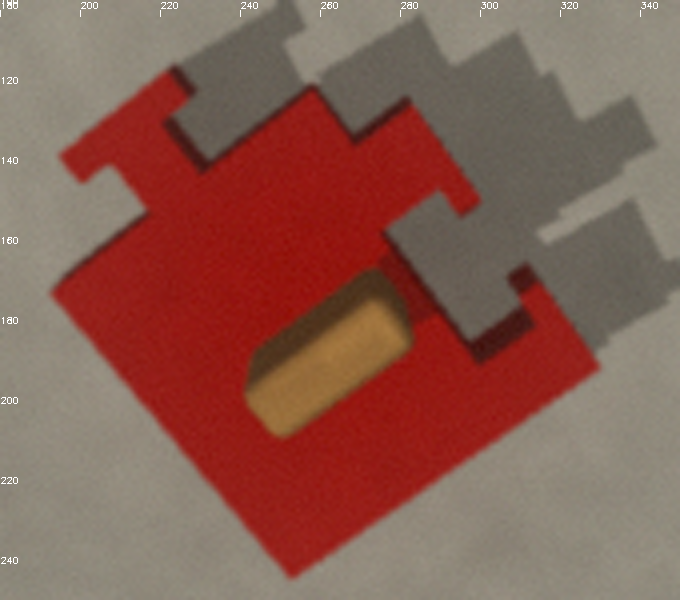

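View pics/wd_c.png

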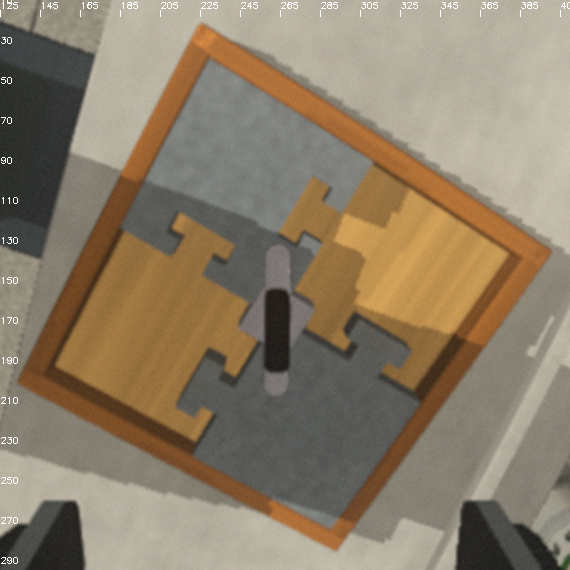

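```bash
cat > fit.py <<'E'
from h import *
from scipy.optimize import least_squares
def W(pose,pts,z):
    x,y,a=pose; return np.c_[np.asarray(pts)@np.array([[np.cos(a),np.sin(a)],[-np.sin(a),np.cos(a)]])+[x,y],np.full(len(pts),z)]
def fit(f,pts,pix,z,p0):
    pts=np.array(pts,float)/1000; pix=np.array(pix,float)
    r=least_squares(lambda p:(proj(f,W(p,pts,z))-pix).ravel(),p0,loss='soft_l1')
    return r.x,proj(f,W(r.x,pts,z))-pix
def un(c,x0,y0,s): return [((u+.5)/s-.5+x0,(v+.5)/s-.5+y0) for u,v in c]
def outl(sgn): pass
def overlay(f,items,crop,s,out):
    a=cv2.imread(f"pics/{f}.png"); x0,y0,w,h=crop
    a=cv2.resize(a[y0:y0+h,x0:x0+w],None,fx=s,fy=s,interpolation=cv2.INTER_CUBIC)
    for pose,pts,z in items:
        q=(proj(f,W(pose,np.array(pts)/1000,z))-[x0,y0]+.5)*s-.5
        cv2.polylines(a,[np.round(q*8).astype(int)],True,(255,255,0),1,cv2.LINE_AA,3)
    cv2.imwrite(f"pics/{out}.png",a)
G=[(44,44),(44,-44),(-29,-44),(-29,-29),(-44,-29),(-44,44)]
RD=[(-y,-x) for x,y in G]
SQ=[(104,104),(104,-104),(-104,-104),(-104,104)]
IN=[(92,92),(92,-92),(-92,-92),(-92,92)]
E
python3 - <<'E'
from fit import *
g,e=fit("wg",[(44,44),(44,-44),(-44,44),(-44,-29),(-29,-44),(-29,-29),(-64,15),(-64,-15)],un([(33,90),(440,45),(88,463),(397,430),(457,367),(396,373),(187,538),(311,527)],200,115,4),.02,[.496,.326,1.8]); print(g,np.degrees(g[2]),e.round(1).tolist())
r,e=fit("wr2",[(-44,44),(-44,-44),(44,-44),(29,44),(29,29),(44,29),(-15,64),(15,64)],un([(52,292),(292,577),(600,368),(313,93),(357,143),(408,103),(62,155),(173,70)],180,100,4),.02,[.532,-.312,.1]); print(r,np.degrees(r[2]),e.round(1).tolist())
d,e=fit("wd",[(-104,104),(104,104),(-104,-104),(104,-104)],un([(203,28),(548,250),(20,380),(338,550)],125,10,2),.026,[.514,.047,-.18]); print(d,np.degrees(d[2]),e.round(1).tolist())
np.savez("poses.npz",g=g,r=r,d=d)
overlay("wg",[(g,G,.02)],(200,115,140,140),4,"og"); overlay("wr2",[(r,RD,.02)],(180,100,170,150),4,"or")
overlay("wd",[(d,SQ,.026),(d,IN,.026),(d,[(15,15),(15,-15),(-15,-15),(-15,15)],.026)],(125,10,285,285),2,"od")
a=[cv2.resize(cv2.imread(f"pics/{n}.png"),(400,400)) for n in("og","or")]; cv2.imwrite("pics/ogr.png",np.hstack(a))
E
```

```text
[0.4990541  0.32993414 1.84726788] 105.8406532443084 [[-0.8, -0.5], [0.2, 0.5], [-0.7, 0.1], [-0.2, 1.3], [0.1, 0.5], [-1.0, 0.5], [7.5, -2.3], [7.8, -2.4]]
[ 0.53484121 -0.31228178  0.13576958] 7.779024166762904 [[-1.0, 1.4], [0.3, 1.1], [0.1, -0.7], [-1.2, -0.2], [-1.4, 1.3], [-0.1, 0.5], [6.5, -2.4], [5.9, -3.2]]
[ 0.51958175  0.05040133 -0.18762339] -10.750028330176907 [[-0.2, -4.2], [4.2, 0.2], [-1.4, 1.2], [0.1, 0.9]]
```

View pics/ogr.png

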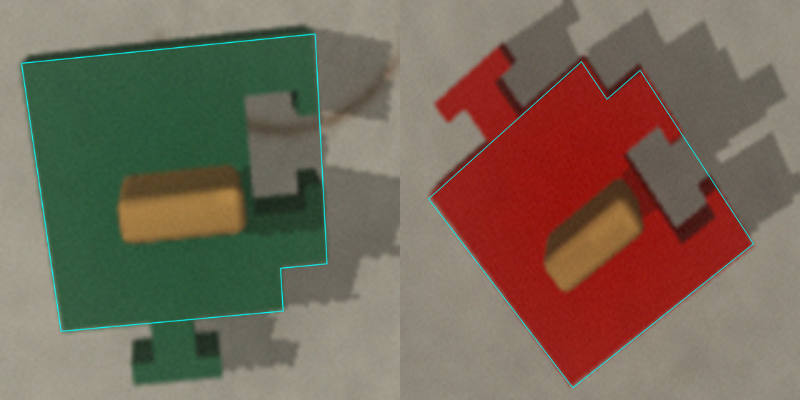

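View pics/od.png

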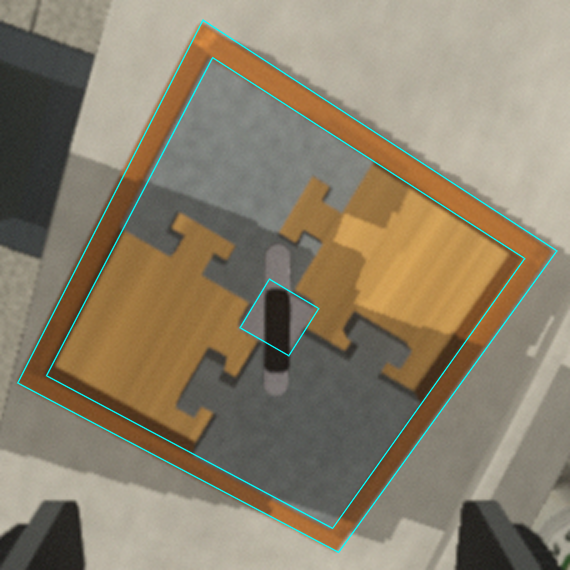

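```bash
cat >> fit.py <<'E'
def crop(f,x0,y0,w,h,s):
    a=cv2.imread(f"pics/{f}.png")[y0:y0+h,x0:x0+w]
    a=cv2.resize(a,None,fx=s,fy=s,interpolation=cv2.INTER_CUBIC)
    cv2.imwrite(f"pics/{f}_c.png",a)
E
python3 - <<'E'
from fit import *
for n,y in (("wd2",-11),("wd3",79)):
    env.move_pose([.514,.047,.2],down(np.deg2rad(y))); env.sleep(.4); snap("wrist",n); print(env.current_t(),env.current_position())
    print(proj(n,W([.516,.048,-.185],np.array(SQ+[(0,0)])/1000,.026)).round())
E
```

```text
6.3917 [0.51402596 0.04686617 0.19998036]
[[143.  63.]
 [372.  62.]
 [354. 265.]
 [164. 266.]
 [258. 173.]]
7.9583 [0.51400411 0.04700071 0.19997611]
[[374.  61.]
 [356. 264.]
 [166. 265.]
 [145.  62.]
 [260. 172.]]
```

View pics/wd2.png

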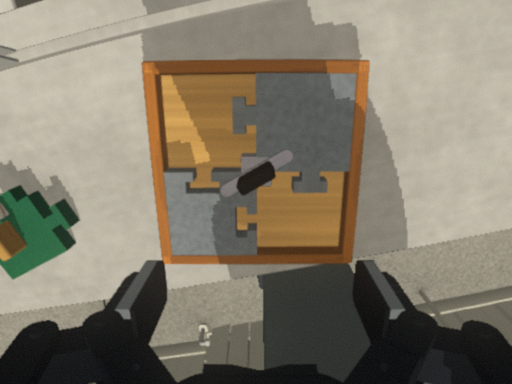

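View pics/wd3.png

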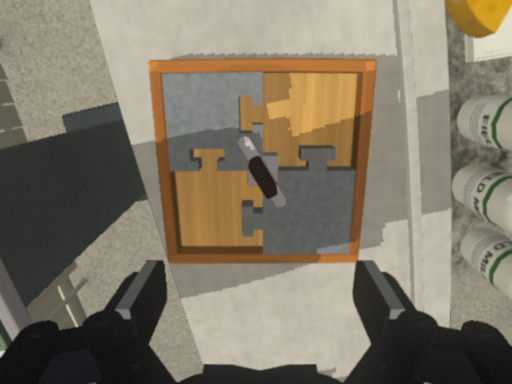

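Run:
```python
from fit import *
for f in("wd2","wd3"):
    a=cv2.imread(f"pics/{f}.png"); t=[]
    for x0,y0 in ((138,52),(328,52),(138,225),(328,225)):
        c=cv2.resize(a[y0:y0+48,x0:x0+60],None,fx=6,fy=6,interpolation=cv2.INTER_CUBIC); 
        for i in range(0,60,10):
            cv2.putText(c,str(x0+i),(i*6,8),0,.3,(255,255,255)); cv2.line(c,(i*6+2,9),(i*6+2,12),(255,255,255))
            cv2.putText(c,str(y0+i),(0,i*6+5),0,.3,(255,255,255))
        t.append(c)
    cv2.imwrite(f"pics/{f}_k.png",np.vstack([np.hstack(t[:2]),np.hstack(t[2:])]))
```

```text
(no output)
```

View pics/wd2_k.png

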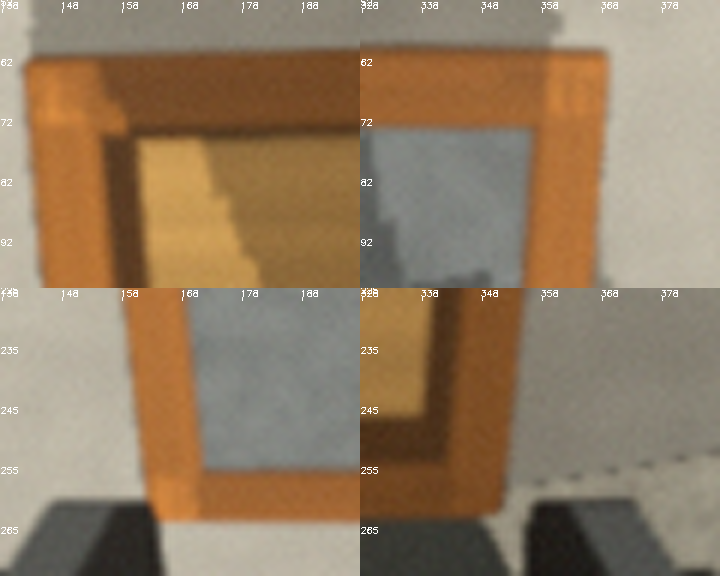

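View pics/wd3_k.png

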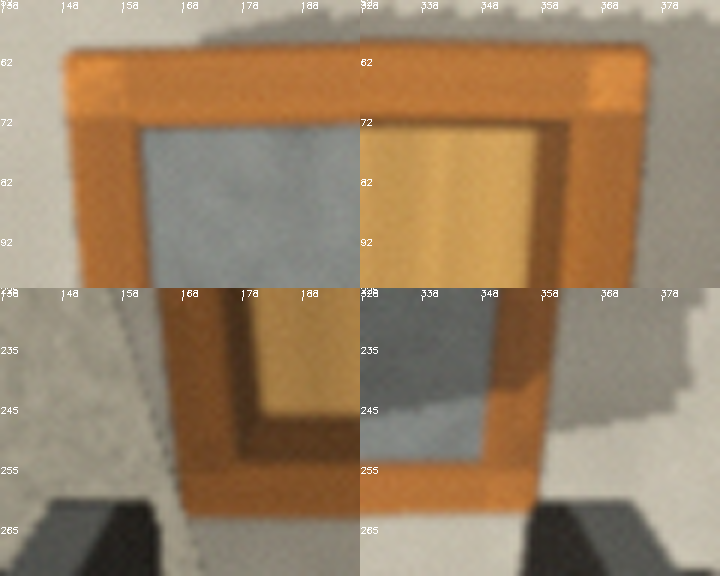

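Run:
```python
from fit import *
def px(c):
    o=[]
    for u,v in c:
        x0=138 if u<360 else 328; y0=52 if v<288 else 225
        o.append((x0+((u%360)+.5)/6-.5,y0+((v%288)+.5)/6-.5))
    return o
D={}
for f,c,s in (("wd2",[(26,64),(607,53),(148,519),(503,514),(103,128),(537,127),(202,472),(447,464)],[(1,1),(1,-1),(-1,1),(-1,-1)]),
            ("wd3",[(66,54),(648,50),(183,516),(538,511),(140,127),(568,122),(235,461),(484,461)],[(-1,1),(1,1),(-1,-1),(1,-1)])):
    s=np.array(s); pts=np.vstack([s*104,s*92])
    p,e=fit(f,pts,px(c),.026,[.515,.048,-.187]); D[f]=p; print(f,p,np.degrees(p[2]),e.round(1).tolist())
    # free z
    r=least_squares(lambda q:(proj(f,W(q[:3],pts/1000,q[3]))-px(c)).ravel(),[*p,.026]); print(' freez',r.x,np.abs(r.fun).max())
np.savez("deck.npz",**D)
```

```text
wd2 [ 0.51833648  0.04938431 -0.18893257] -10.825038906239309 [[-1.0, -1.7], [1.6, -0.8], [-0.2, 0.9], [0.3, 1.1], [0.3, 1.1], [-0.8, 0.5], [0.5, -1.0], [-0.3, -0.2]]
 freez [ 0.51817721  0.04946302 -0.18826217  0.02512318] 1.4073576094793623
wd3 [ 0.51830263  0.04960485 -0.18693671] -10.710684730580235 [[-1.5, -0.8], [1.0, -1.3], [-0.5, 0.9], [0.1, 0.8], [0.2, 0.5], [0.4, 0.3], [0.6, 0.3], [-0.8, -0.5]]
 freez [ 0.51833388  0.04938105 -0.18737469  0.02478838] 1.095341859118605
```

Run:
```python
from fit import *
r,e=fit("wr2",[(-44,44),(-44,-44),(44,-44),(29,44),(29,29),(44,29)],un([(52,292),(292,577),(600,368),(313,93),(357,143),(408,103)],180,100,4),.02,[.532,-.312,.1]); print(r,e.round(1).tolist())
np.save("red.npy",r)
q=down(r[2])
env.grip(.045)
env.move_pose([r[0],r[1],.11],q); env.sleep(.2)
env.move_straight([r[0],r[1],.024],q,speed=.1); env.sleep(.15)
snap("wrist","rg1")
env.grip(0.0); env.sleep(.1)
print(env.current_t(),env.current_position(),env.current_gripper_width(),env.current_force())
env.move_straight([r[0],r[1],.10],q,speed=.12); env.sleep(.2); snap("wrist","rg2")
print(env.current_t(),env.current_position(),env.current_gripper_width(),env.current_force())
a=[cv2.imread(f"pics/{n}.png") for n in("rg1","rg2")]; cv2.imwrite("pics/rg.png",cv2.resize(np.hstack(a),(800,300)))
```

```text
[ 0.53540105 -0.31199406  0.1232237 ] [[-0.6, 0.0], [-0.1, 0.5], [0.4, -0.4], [-0.1, -0.9], [-0.4, 0.8], [1.0, 0.1]]
11.7083 [ 0.53552244 -0.31212007  0.02427423] 0.013114261375259707 [-0.35283622 -0.11513204  5.63122425]
12.7417 [ 0.5352139  -0.31192527  0.09947869] 0.012811624028853658 [ 0.26719423  0.07732019 -0.39922437]
```

View pics/rg.png

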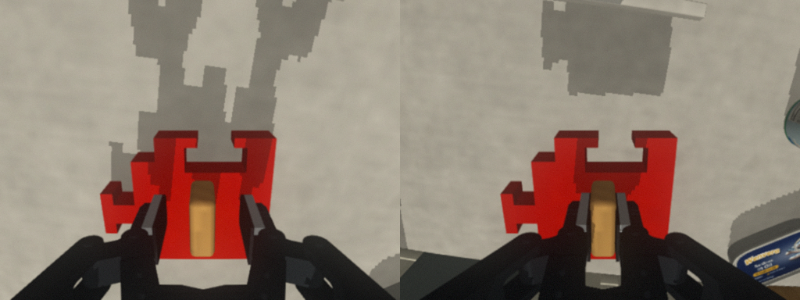

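Run:
```python
from fit import *
crop("rg2",120,155,240,190,3)
```

```text
(no output)
```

View pics/rg2_c.png

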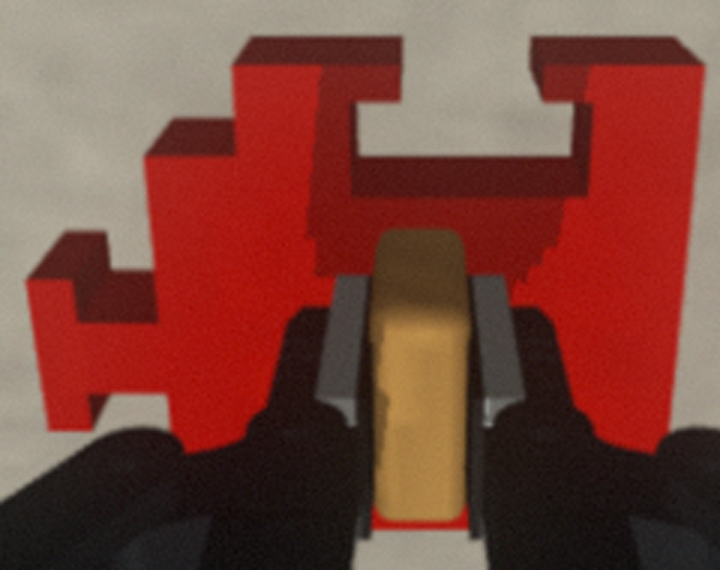

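Run:
```python
from fit import *
p=np.array([0.5352139,-0.31192527,0.09947869])
pts=np.array([(44,29),(44,-44),(29,29),(29,44),(-44,0)])/1000
px=np.array(un([(234,64),(704,64),(236,155),(147,155),(420,528)],120,155,3))
def fn(q):
    d=(proj("rg2",W(q[:3],pts,q[3]))-px); d[4,0]=0; return d.ravel()
r=least_squares(fn,[.535,-.312,.123,.095]); print(r.x,r.fun.round(2))
a=r.x[2]; d=r.x[:2]-p[:2]; print("tool-frame offset mm: along tilex,tiley",1e3*(d@[np.cos(a),np.sin(a)]),1e3*(d@[-np.sin(a),np.cos(a)]),1e3*(r.x[3]-p[2]))
print(rot(env.current_eef_rot()).as_matrix().round(4))
```

```text
[ 0.53492581 -0.31216854  0.12260744  0.09477629] [-0.38  0.03  0.23  0.19  0.8   0.11 -0.65  0.07  0.   -0.48]
tool-frame offset mm: along tilex,tiley -0.3156790800120647 -0.2062115169761806 -4.702403092836316
[[ 9.924e-01  1.229e-01 -7.000e-04]
 [ 1.229e-01 -9.924e-01  3.000e-04]
 [-6.000e-04 -4.000e-04 -1.000e+00]]
```

Run:
```python
from fit import *
D=np.array([.5183,.0495]); a=-.1879; np.save("D.npy",[*D,a])
u=np.array([np.cos(a),np.sin(a)]); v=np.array([-u[1],u[0]])
t=D-.046*u-.046*v + .0003*u+.0002*v
q=down(a); print(t,env.solve_ik([*t,.03],q))
env.move_pose([*t,.13],q)
env.move_straight([*t,.066],q,speed=.1); env.sleep(.4); snap("wrist","rp1"); print(env.current_t(),env.current_position(),env.current_force())
crop("rp1",100,60,300,220,2.6)
```

```text
[0.46484911 0.01304273] [-0.25671251  0.9582939   0.29502778  2.05531218 -1.02618908  0.28186547
 -0.83425507]
15.25 [0.46489767 0.01309803 0.06609145] [ 0.3950238   0.69005118 -2.12679635]
```

View pics/rp1_c.png

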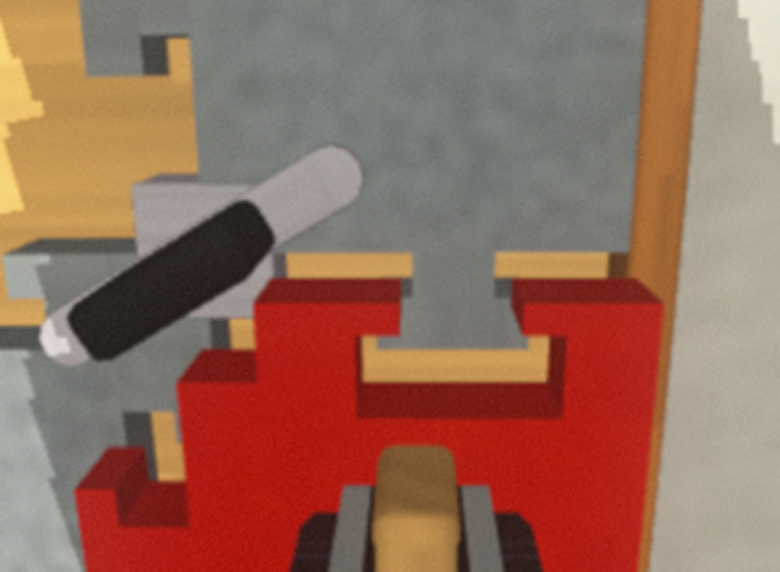

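Run:
```python
from fit import *
p=env.current_position(); q=down(-.1879); t=[0.46484911,0.01304273]
for z in (.054,.050,.046,.042,.038,.034,.0315):
    env.move_straight([*t,z],q,speed=.04); env.sleep(.08)
    f=np.array(env.current_force()); print(z,env.current_position()[2].round(4),f.round(1),np.round(env.current_wrist_torque(),2))
    if abs(f[2])>15 or np.hypot(f[0],f[1])>15: print("stop"); break
print(env.current_t()); snap("wrist","rp2"); crop("rp2",100,60,300,220,2.6)
```

```text
0.054 0.054 [-0.8  0.3 -1. ] [-0.04  0.05  0.01]
0.05 0.05 [-0.4 -0.4 -1.3] [-0.01 -0.06  0.01]
0.046 0.046 [-0.5  0.4 -1. ] [-0.04 -0.08  0.04]
0.042 0.042 [-0.3 -0.2 -1.2] [ 0.03  0.01 -0.01]
0.038 0.038 [-0.1  0.3 -2.5] [0.05 0.05 0.03]
0.034 0.034 [ 0.1  0.  -1.4] [-0.01  0.   -0.01]
0.0315 0.0315 [-0.6 -0.6 -1.1] [-0.   -0.01  0.04]
17.7833
```

View pics/rp2_c.png

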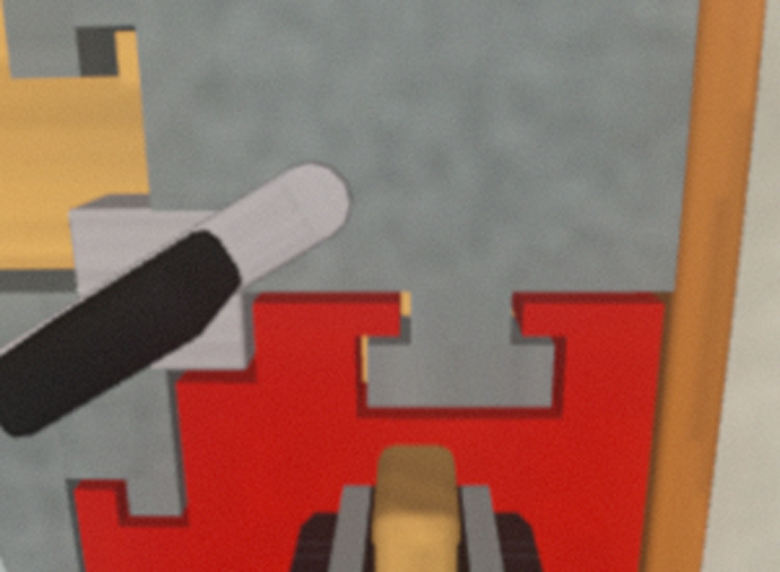

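Run:
```python
from fit import *
q=down(-.1879); t=[0.46484911,0.01304273]
env.grip(.045); env.sleep(.1)
env.move_straight([*t,.11],q,speed=.15)
gy=np.deg2rad(105.84+90)
env.move_pose([.498,.329,.15],down(gy)); env.sleep(.4); print(env.current_position(),env.current_t()); snap("wrist","wg2"); 
print(proj("wg2",W([.499,.330,1.847],np.array(G)/1000,.02)).round())
crop("wg2",160,95,190,150,4)
```

```text
[0.49796736 0.32890151 0.14994498] 20.9083
[[314. 136.]
 [309. 233.]
 [229. 233.]
 [228. 218.]
 [212. 218.]
 [208. 135.]]
```

View pics/wg2_c.png

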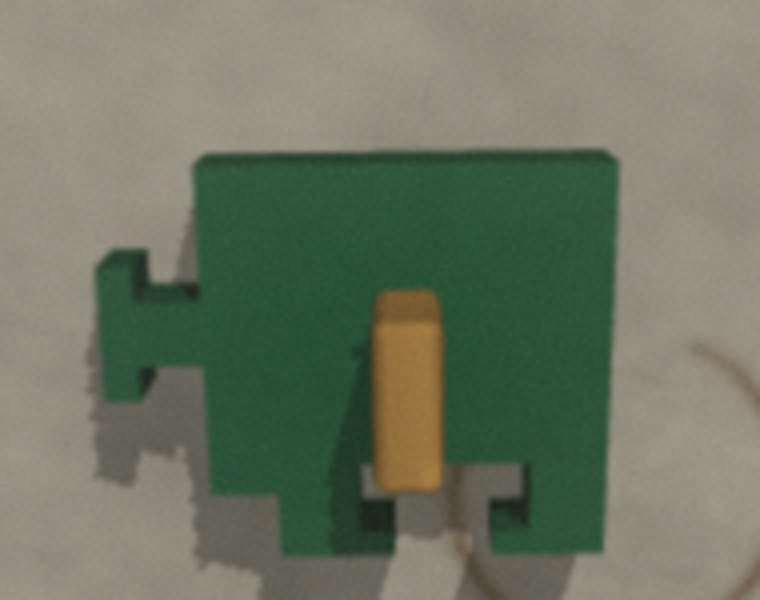

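Run:
```python
from fit import *
g,e=fit("wg2",[(44,44),(-44,44),(44,-44),(-29,-44),(-29,-29),(-44,-29)],un([(617,163),(195,166),(603,551),(282,554),(278,494),(212,493)],160,95,4),.02,[.499,.33,1.85]); print(g,e.round(1).tolist())
q=down(g[2]+np.pi/2)
assert np.abs(e).max()<1.5
env.move_pose([g[0],g[1],.09],q); env.sleep(.2)
env.move_straight([g[0],g[1],.024],q,speed=.1); env.sleep(.15)
env.grip(0.0); env.sleep(.1)
print(env.current_t(),env.current_position(),env.current_gripper_width(),env.current_force())
env.move_straight([g[0],g[1],.13],q,speed=.15); env.sleep(.3); snap("wrist","gg2")
print(env.current_t(),env.current_position(),env.current_gripper_width(),rot(env.current_eef_rot()).as_matrix().round(4))
crop("gg2",120,155,240,190,3)
```

```text
[0.49880151 0.33047838 1.8561706 ] [[0.7, -0.4], [-0.6, -0.2], [0.1, 0.4], [-0.2, 0.3], [0.1, -0.1], [-0.1, 0.3]]
22.95 [0.49899866 0.33059088 0.02438208] 0.012930023804624071 [-0.90808332 -1.42732951  5.9635992 ]
24.1583 [0.49867428 0.3304628  0.129699  ] 0.012911426586113545 [[-9.595e-01 -2.816e-01 -4.000e-04]
 [-2.816e-01  9.595e-01 -2.000e-04]
 [ 5.000e-04 -1.000e-04 -1.000e+00]]
```

View pics/gg2_c.png

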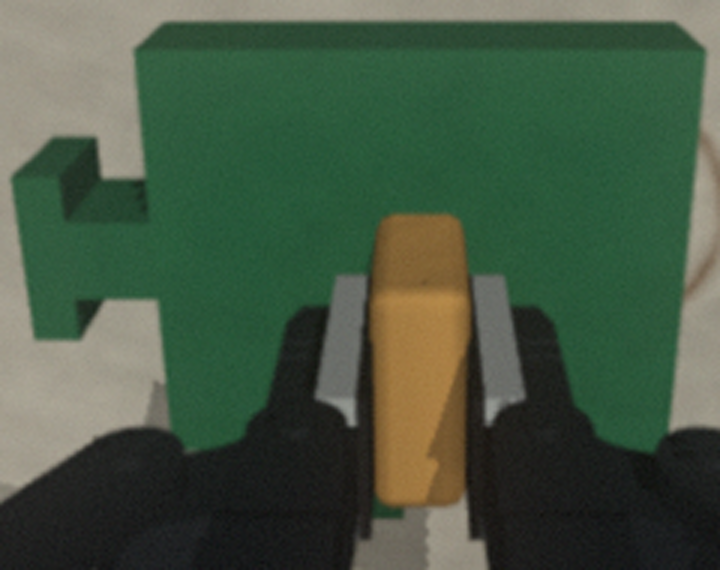

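Run:
```python
from fit import *
p=np.array([0.49867428,0.3304628])
px=np.array(un([(135,49),(706,48)],120,155,3))
pts=np.array([(-44,44),(44,44)])/1000
for zf in (None,.125):
    if zf is None: r=least_squares(lambda q:(proj("gg2",W(q[:3],pts,q[3]))-px).ravel(),[*p,1.856,.125]).x
    else: r=[*least_squares(lambda q:(proj("gg2",W(q[:3],pts,zf))-px).ravel(),[*p,1.856]).x,zf]
    a=r[2]; d=r[:2]-p; print(np.array(r),"along tilex,tiley",1e3*(d@[np.cos(a),np.sin(a)]),1e3*(d@[-np.sin(a),np.cos(a)]))
    B=np.array([(7,18),(-7,18),(7,-18),(-7,-18)])/1000
    print(((proj("gg2",W(r[:3],B,r[3]+.03))-[120,155]+.5)*3-.5).round(), ((proj("gg2",W(r[:3],np.array([(-64,18),(-64,-12)])/1000,r[3]))-[120,155]+.5)*3-.5).round())
```

```text
[0.49872111 0.3303399  1.85855685 0.12507567] along tilex,tiley -0.13113390360819654 -0.010020835896253705
[[473. 293.]
 [368. 293.]
 [469. 512.]
 [373. 512.]] [[ 29. 204.]
 [ 52. 364.]]
[0.49873718 0.33034462 1.85855672 0.125     ] along tilex,tiley -0.1311730067345904 -0.02677605041537379
[[473. 293.]
 [368. 293.]
 [469. 512.]
 [373. 512.]] [[ 29. 204.]
 [ 53. 364.]]
```

Run:
```python
from fit import *
print(((proj("rg2",W([.53492581,-.31216854,.12260744],np.array([(44,29),(44,-44),(-44,0)])/1000,.09477629))-[120,155]+.5)*3-.5).round())
he=env.camera_model("wrist")["hand_eye"]
for f,P,z in(("rg2",W([.53492581,-.31216854,.12260744],np.array([(44,29)])/1000,.09477629),0),("gg2",W([.49872111,.3303399,1.85855685],np.array([(-44,44)])/1000,.12507567),0)):
    E,_=load(f); T=E@np.linalg.inv(he); print(T[:3,3],np.linalg.inv(T)@np.r_[P[0],1])
```

```text
[[233.  64.]
 [705.  65.]
 [420. 527.]]
[ 0.53753136 -0.31201877  0.09938741] [ 0.04141791 -0.02915569  0.00450083  1.        ]
[0.49863791 0.33043662 0.1295649 ] [ 0.04384658 -0.0442133   0.00452391  1.        ]
```

Run:
```python
from fit import *
D=np.array([.5183,.0495]); a=-.1879
u=np.array([np.cos(a),np.sin(a)]); v=np.array([-u[1],u[0]])
t=D+.046*u+.046*v+.00013*u; np.save("gt.npy",t)
q=down(a+np.pi/2-.0024); print(t,env.solve_ik([*t,.03],q))
env.move_pose([*t,.13],q)
env.move_straight([*t,.066],q,speed=.1); env.sleep(.5); snap("wrist","gp1"); print(env.current_t(),env.current_position(),env.current_force())
crop("gp1",100,60,300,220,2.6)
```

```text
[0.57221068 0.08607343] [-0.11949531  1.00331061 -0.16970011  1.63728263  0.28779629  0.52561253
 -0.65230974]
26.6833 [0.57222818 0.08606266 0.06605833] [-0.90620672  0.26037279 -1.88253878]
```

View pics/gp1_c.png

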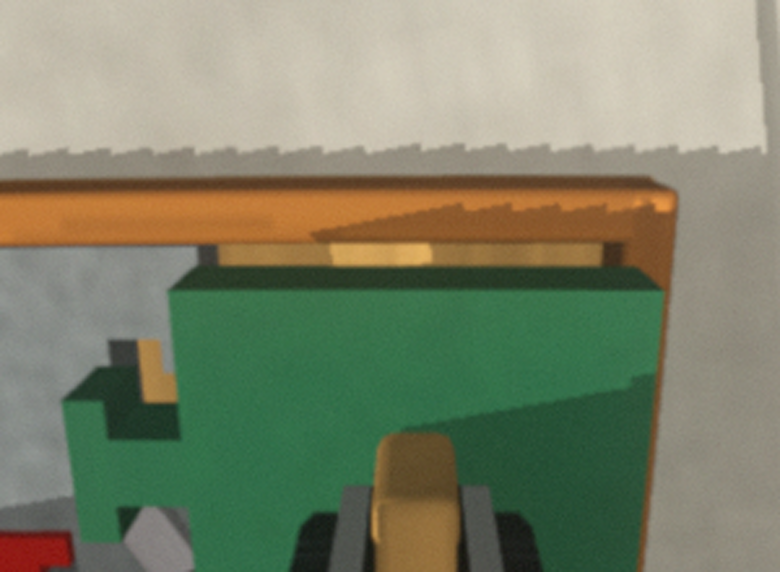

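Run:
```python
from fit import *
q=down(-.1879+np.pi/2-.0024); t=np.load("gt.npy")
for z in (.054,.050,.046,.042,.038,.034,.0315):
    env.move_straight([*t,z],q,speed=.04); env.sleep(.08)
    f=np.array(env.current_force()); print(z,env.current_position()[2].round(4),f.round(1),np.round(env.current_wrist_torque(),2))
    if abs(f[2])>12 or np.hypot(f[0],f[1])>12: print("stop"); break
print(env.current_t()); snap("wrist","gp2"); crop("gp2",100,60,300,220,2.6)
```

```text
0.054 0.054 [-0.4 -0.1 -1.4] [-0.01 -0.03 -0.  ]
0.05 0.05 [ 0.1  1.  -2.3] [-0.03  0.02  0.05]
0.046 0.046 [-0.9  0.3 -1.6] [0.03 0.01 0.03]
0.042 0.042 [ 0.9  0.1 -1.6] [-0.02 -0.    0.01]
0.038 0.038 [ 0.2  0.2 -0.3] [ 0.02 -0.01 -0.04]
0.034 0.0339 [-0.3 -0.7 -1.6] [0.01 0.01 0.03]
0.0315 0.0315 [-1.2 -0.1 -1.3] [0.01 0.01 0.01]
29.2167
```

View pics/gp2_c.png

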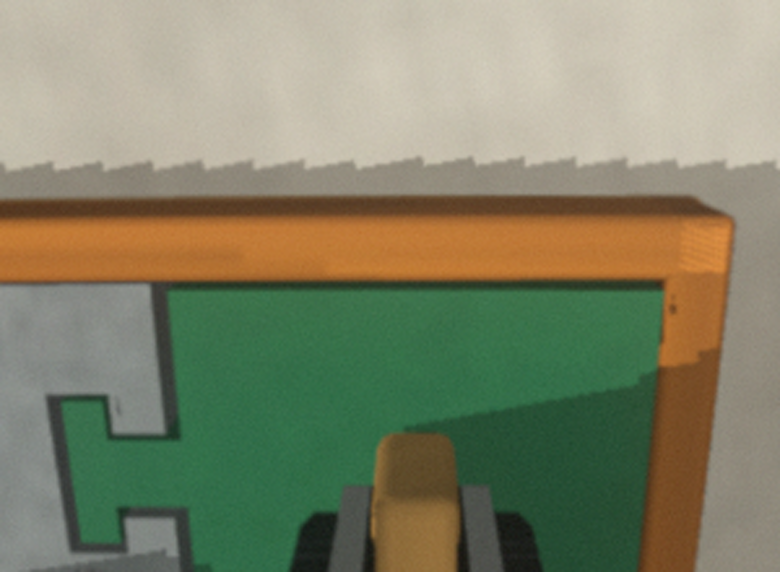

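Green is in without contact forces. Release, rise, and view the whole deck.

Run:
```python
from fit import *
q=down(-.1879+np.pi/2-.0024); t=np.load("gt.npy")
env.grip(.04); env.sleep(.1)
env.move_straight([*t,.11],q,speed=.15)
env.move_pose([.5183,.0495,.16],down(-.1879+np.pi/2)); env.sleep(.5); snap("wrist","f1"); print(env.current_t(),env.current_position())
p=proj("f1",W([.5183,.0495,-.1879],np.array(SQ)/1000,.026)); print(p)
crop("f1",120,30,275,215,2.8)
```

```text
31.3917 [0.51831461 0.04959409 0.15987134]
[[389.22359461  60.02224956]
 [363.75219408 286.61453902]
 [153.0812421  286.49768706]
 [127.23061562  60.01810872]]
```

View pics/f1_c.png

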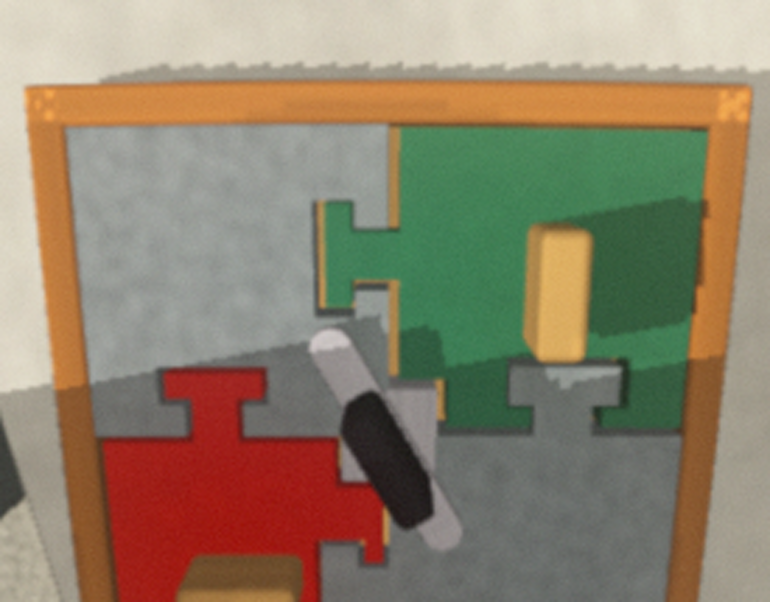

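Run:
```python
from fit import *
D=[.5183,.0495]; a=-.1879
# bar ends at z .0375, grip top ends at .0635 (crop px)
for z,c in((.0375,[(327,338),(445,538)]),(.0635,[(366,398),(412,518)])):
    P=[pt("f1",*un([k],120,30,2.8)[0],z) for k in c]; d=P[0]-P[1]; y=np.arctan2(d[1],d[0]); print(z,np.mean(P,0),np.linalg.norm(d),np.degrees(y),y-a-np.pi/4)
th=1.3; y0=a+np.pi/4
for h in(1.3,.02): print(env.solve_ik([*D,.04],down(y0+h)))
```

```text
0.0375 [0.51866302 0.05113212] 0.07188589188154067 108.65140512265226 1.298826592911067
0.0635 [0.51967624 0.05383255] 0.03653168536817989 99.24443085965407 1.1346439193713818
[-0.03439531  0.94170094 -0.22784389  1.84899909  0.48156381  0.40532819
 -0.29101934]
[-0.14811925  0.93692388 -0.01585189  1.85256658  0.03701402  0.35238404
 -1.145548  ]
```

Run:
```python
from fit import *
D=[.5183,.0495]; y0=-.1879+np.pi/4
env.grip(.035)
env.move_pose([*D,.10],down(y0+1.3)); env.sleep(.3)
env.move_straight([*D,.040],down(y0+1.3),speed=.08); env.sleep(.15); print(np.round(env.current_force(),1))
env.grip(0); env.sleep(.1); print(env.current_t(),env.current_gripper_width(),np.round(env.current_force(),1))
for h in (1.1,.9,.7,.5,.3,.15,.03):
    env.move_pose([*D,.040],down(y0+h)); f=np.array(env.current_force()); w=env.current_wrist_torque(); print(h,f.round(1),np.round(w,2))
    if np.linalg.norm(f)>25 or abs(w[2])>1.5: print("stop");break
env.sleep(.2); print(env.current_t(),env.current_gripper_width(),np.round(env.current_force(),1),np.round(env.current_wrist_torque(),2)); snap("wrist","b1")
```

```text
[-0.8 -1.   0. ]
33.8167 0.011159349724983088 [-7.6 -0.7 12.1]
1.1 [-7.1 -1.6 12.8] [-0.3   1.5  -0.05]
0.9 [-8.6 -1.6 13.5] [-0.33  1.62 -0.01]
0.7 [-8.3 -1.9 13.8] [-0.39  1.78 -0.02]
0.5 [-9.4 -1.6 13.2] [-0.33  1.96 -0.03]
0.3 [-9.5 -0.1 15.4] [-0.26  2.09 -0.05]
0.15 [-10.4  -1.2  15.1] [-0.22  2.15 -0.04]
0.03 [-10.8  -0.6  16.4] [-0.24  2.24  0.03]
35.7667 0.010857364621695067 [-11.2  -0.5  15.7] [-0.15  2.26 -0.02]
```

View pics/b1.png

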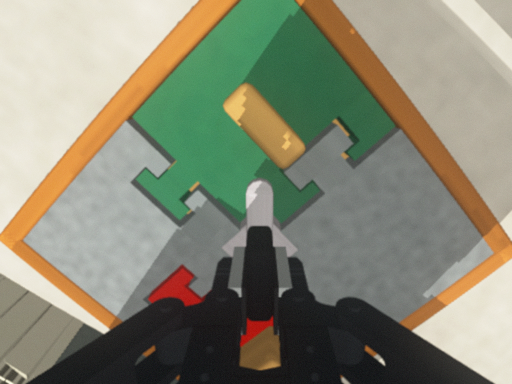

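Bar turned across the tiles. Release, rise, and check.

Run:
```python
from fit import *
D=[.5183,.0495]; y0=-.1879+np.pi/4
env.grip(.035); env.sleep(.1)
env.move_straight([*D,.12],down(y0+.03),speed=.12)
env.move_pose([.5183,.0495,.20],down(-.1879+np.pi/2)); env.sleep(.5); snap("wrist","f2"); print(env.current_t(),env.current_force())
crop("f2",140,50,250,220,3)
```

```text
38.225 [-0.44095127  0.35010435  0.96313458]
```

View pics/f2_c.png

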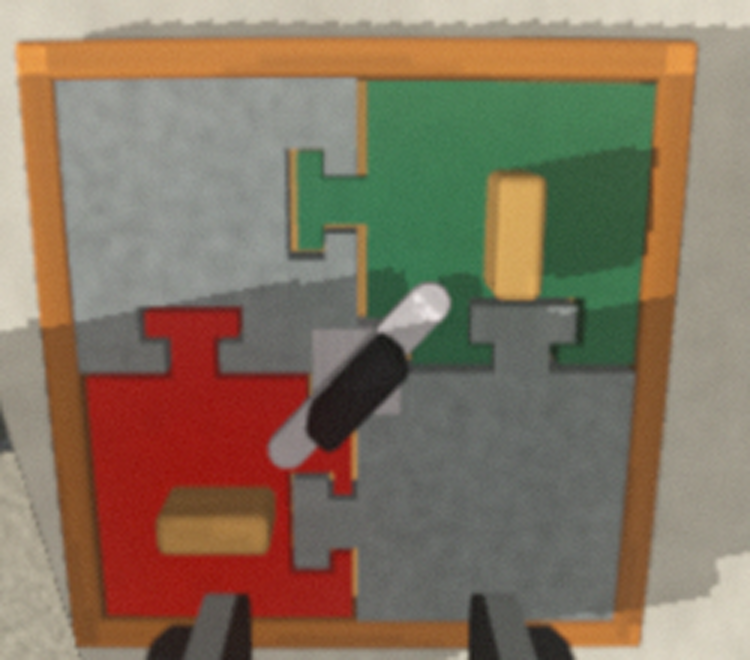

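Run:
```python
from fit import *
P=[pt("f2",*un([k],140,50,3)[0],.0375) for k in((432,302),(286,451))]; d=P[0]-P[1]; print(np.arctan2(d[1],d[0])+.1879-np.pi/4)
a=-.1879; Rm=R.from_euler('z',a).as_matrix()[:2,:2]; D=np.array([.5183,.0495])
for n,c,l in(("green",[(657,82),(367,80),(636,367)],[(44,44),(-44,44),(44,-44)]),("red",[(85,374),(106,615),(352,613)],[(-44,44),(-44,-44),(44,-44)])):
    p,e=fit("f2",l,un(c,140,50,3),.026,[*(D+Rm@([.046,.046] if n=="green" else [-.046,-.046])),a]); print(n,1e3*(Rm.T@(p[:2]-D)),p[2]-a,e.round(1).tolist())
env.finish_job()
```

```text
0.02610929528070849
green [47.87455411 47.2666387 ] 0.002184125480932636 [[-0.1, 0.3], [0.5, 0.4], [-0.4, -1.4]]
red [-46.05446678 -45.06554713] 0.0006564452398803156 [[-0.0, 0.6], [0.4, -0.9], [-0.3, 0.0]]
the job is handed in; nothing more can be done
```

Both tiles are in their gaps, the bar is turned across them, and I handed the job in at about 38 s. It reports no verdict.

| Last check (final wrist picture) | Measured | Limit |
|---|---|---|
| Green tile, distance from its gap point | about 2.3 mm | 6 mm |
| Red tile, distance from its gap point | about 1 mm | 6 mm |
| Yaw error, either tile | under 0.003 rad | 0.1 rad |
| Bar angle | about 0.03 rad | 0.2 rad |

- **Placement:** I set the red tile first and then the green. Both went in with almost no contact force and look flush. I did not measure their height separately, but the bar swept over both without resistance.
- **Bystanders:** I never touched the portion, tub or tin. The gripper was clear of everything at hand-in.
- **Disagreements:**
  - My first deck fit and the first held-tile reading of the red tile came from pictures taken while the arm was still settling. They were off by about 2–4 mm.
  - I redid the deck from settled views. The red tile was therefore set about 2 mm off what I intended, but it still dropped in freely, and the final check covers it.
  - While I held the bar's grip there was a steady side and lift load of roughly 13–20 N. It went away when I released it.

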